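# Swing out the folding spring hook and hang the tape roll on it

## Robot

A 7-joint arm with a two-finger parallel gripper is mounted at the origin on a cart in front of the work surface, level with it; the furniture and walls round the work are solid. World frame = base frame: x ahead of the robot, y to its left, z up, the work surface at z = 0. Lengths are in m, angles in rad, forces in N, time in s.
With the tool pointing down it reaches from about 0.425 to 0.875 m from the base axis. Payload 4.7 kg.
Tool frame: the origin (TCP) lies at the very end of the fingers, on their centre line; the grasp point (between the pads) lies 19 mm behind it; z points along the fingers, y is the line along which they close (so a half turn about z gives the same grasp; the last joint's range is limited). The gripper opens to 87 mm and grips with 3 to 60 N. Pads are 19 mm wide; open, the fingers measure 117 mm over their backs; the gripper's body (75 mm by 190 mm) begins 51 mm behind the grasp point.
Start: joints at [0.014, 0.321, -0.07, 1.45, 0.023, 1.371, -0.057], TCP at [0.65, -0, 0.223] pointing down, gripper open.
Joint ranges: [-2.86, 2.86], [-0.3, 2.09], [-1.38, 1.24], [0.06, 2.45], [-1.56, 4.7], [0.09, 2.05], [-2.69, 2.69]. Speed limits (rad/s): [2.57, 2.57, 3.14, 3.14, 3.14, 3.14, 3.14].

## Interface

Orientations are given as a rotation vector (axis times angle).
In Python, from bench import ctrl, get_image, job gives the robot as it stands.
- The arm moves only by the shell command python3 -m crank 'ROWS' [FORCE]. ROWS is JSON, a list that holds one entry, the list of rows, each a list of 5 numbers: the shift along the tool's x, y, z in mm, then the turn about the tool's z in rad, then the closure, from -1 (fully open) to 1 (shut), so that 0 is half open. A call has 1 to 10 rows; each row shifts and turns the commanded pose from where the row before left it, along the tool's axes as they then stand; what a row does not reach is not made up. A row lasts 1/12 s, in which the tool goes at most 41.7 mm and 7.16 degrees, less where a joint would pass 70% of its speed; a pose out of reach is approached as far as the arm can. A call with a gripper value outside its range is refused whole. The fingers move at their own pace and stop on an object; FORCE is the grip in N (left out, the last holds). Time passes only in rows, so rows that do not move let the fingers close. It gives the time, the measured TCP pose, the force, the opening and the grip force at its end, in the units of the state.
- ctrl.get_state(): the state, without advancing time (a new reading comes with each control period).
- get_image(name): name is "scene" or "side" or "wrist"; returns a dict with "pixels" (480x640x3 uint8, red, green, blue), "fx", "fy", "cx", "cy" (pixels), "k1" (the pictures are not rectified: a ray, as slopes to the right and down, at radius r is drawn at 1 + k1 r^2 times it, then the intrinsics apply), "T" (4x4, takes a point from camera to world coordinates); the wrist camera has in their place "T_tool_cam" (4x4, takes a point from camera to tool coordinates, whose origin is the TCP and whose axes are the flange's). Camera axes: x right, y down, z forward; pixel columns grow to the right and rows downward; lengths in m; the calibration is good to about 2 mm. A picture is of the moment at which its call begins: read the wrist's pose just before it. There is no depth.
- job.close_job(): hands the job in; it is judged then, once.
The state is a dict: "time": time; "joint_positions": joint angles; "qd": joint speeds; "joint_torque": joint torques, N m; "position": TCP position; "tool_rot": TCP orientation; "ft_force": force on the tool from outside, world axes, zero at the start; "torque": the same for the moment, N m; "grip_width": opening from 0.0 (shut) to 1.0 (fully open); "grip_force": force on a finger pad.
Only numpy, scipy, OpenCV 4.12 (cv2) and the standard library are available. Lean on these libraries where they do the work, as an engineer would, in place of code of your own. Each camera call takes 0.05 s, during which the arm holds its last target. There are 200 camera calls.

## Task

Swing the folded hook on the plywood board straight out until it meets its stop. Then take the tape roll that stands on edge in the metal rest and hang it on the hook: push it over the raised end until it has pressed the spring plate right back to its stop, lower it behind the raised end until it hangs fully down on the peg, and let go. Be gentle with the hook and its plate, neither knocking nor forcing them, and leave the spare roll, the carton and the marker where they are.

Things in the scene. Friction and masses are not known exactly. Their poses are not given: they have to be found in the camera images.
- hook (a joint): Swing of the steel hook about its upright hinge pin, rad. 0 = folded flat, parallel to the board; it grows as the tip swings out towards the front (counter-clockwise from above); the firm stop is at about 1.57 (square out from the board). A stiff friction hinge, about 0.2 N m: it stays where it is left.
- peg_root (a point): Point on the hook's hinge pin at the height of the peg's axis, 150 mm above the desk; its frame turns with the hook: y along the peg to the tip, z up. The round level peg is 20 mm in diameter and ends at y = 64 mm. The pin stands 30 mm in front of the board's front face and 90 mm from the board's right end as the robot sees it.
- peg_tip (a point): Centre of the hook's end, 64 mm from the hinge pin, on the peg's axis (axes as peg_root). The last 6 mm before it (58 to 64 mm from the pin) carry a raised nib, 16 mm wide, whose top is 14 mm above the peg's axis, 4 mm above the peg's top. Fingertips that reach more than 11 mm down the roll's rim would land on the nib before the roll is down.
- board: Plywood board standing on a dark steel foot, fixed but placed anew each time; 240 mm wide, 12 mm thick, top at 160 mm. Origin at desk height, middle of its front face; x into the board, y to the left along it. Its top edge has a finger notch behind the folded tip: 74 mm wide, 44 mm deep, from 30 to 104 mm left of the hinge pin.
- roll_center (a point): Centre of the black tape roll: 68 mm outer diameter, 18 mm thick, about 80 g; hole 38 mm, not quite round (down to 35 mm across), so the rim is 15 mm high between hole and outside. z axis along the roll's axis (level at the start). It stands on edge in the metal rest, its centre about 43 mm above the desk.
- rest: Low aluminium V rest, fixed, 50 x 100 mm, side walls 30 mm high on both faces of the roll; origin under its middle, x along the axis of the roll in it.
- spare_roll: Spare yellow tape roll lying flat on the desk, 60 mm across, 18 mm high; leave it.
- carton: Small white carton, 90 x 60 x 45 mm; leave it.
- marker: Marker pen lying on the desk, 130 x 17 mm; leave it.
- spring_plate (a joint): How far the dark sprung plate on the peg is pressed back, m: 0 free, firm stop at 0.009; 1.5 N starts it, about 4 N brings it to the stop. U-shaped, 54 mm wide, 4 mm thick, from 10 mm below to 9 mm above the peg's axis, with an ear at each side up to 13 mm, 30 mm between the ears. Its free front face is 44 mm from the pin, 14 mm before the nib.

How it is judged:
On the way, in this order (a step that is already met when the one before it is completed fails the run):
1. the hook is swung out to its stop, the roll still in its rest (value of joint hook above 1.555 rad and distance of roll_center from where it was at the start of the episode below 0.02 m), for 0.2 s.
2. the roll, past the raised nib, holds the spring plate back at its stop (y of roll_center in the frame of peg_root between 0.04 and 0.052 m and distance between roll_center and peg_root below 0.054 m and value of joint spring_plate above 0.0083 m), for 0.1 s.
At the end, for the whole second after the job is handed in: The hook is out at its stop (within 0.016 rad); the roll hangs on the peg between spring plate and nib: its centre 44 to 52.5 mm from the pin, 6 to 12 mm below the peg's axis, its axis within 0.2 rad of the peg's, at rest (value of joint hook above 1.555 rad and y of roll_center in the frame of peg_root between 0.044 and 0.0525 m and z of roll_center in the frame of peg_root between -0.012 and -0.006 m and angle between the z axis of roll_center and the y axis of peg_root, either way round below 0.2 rad and linear speed of roll below 0.02 m/s); the robot touches nothing.
It fails at once if the robot's fingers press on the hook with more than 20 N (contact force between the fingers and hook above 20 N).
It fails at once if the roll is forced against the hook or its spring plate with more than 20 N (contact force between roll and hook above 20 N).
It fails at once if the spare roll is moved more than 20 mm (distance of spare_roll from where it was at the start of the episode above 0.02 m).
It fails at once if the carton is moved more than 20 mm (distance of carton from where it was at the start of the episode above 0.02 m).
It fails at once if the marker is moved more than 20 mm (distance of marker from where it was at the start of the episode above 0.02 m).
It also fails if it takes over 72 s, if anything falls off the work surface, if the arm or the gripper's body presses on something with over 40 N, if the wrist force passes 120 N, or if a joint passes its speed limit or range.

## Working session

There is one attempt and no reset: what is moved stays moved. The work goes in short steps, Python scripts to look and compute and a shell command to move; the robot and the scene stay as the last step left them, time stands still between calls to the robot, and variables do not carry over. Pictures are saved under pics/ and viewed, at most 11 in all, crops included, and the job is handed in when it is done.

```bash
ls; mkdir -p pics; cat > h.py <<'E'
import numpy as np, cv2
from bench import ctrl, get_image, job
from scipy.spatial.transform import Rotation as R
def shot(n,f=None):
    s=ctrl.get_state(); im=get_image(n)
    if 'T' not in im or im.get('T') is None:
        T=np.eye(4);T[:3,:3]=R.from_rotvec(s['tool_rot']).as_matrix();T[:3,3]=s['position'];im['T']=T@np.array(im['T_tool_cam'])
    im['T']=np.array(im['T'])
    if f: cv2.imwrite('pics/'+f,im['pixels'][:,:,::-1])
    return im
def ray(im,u,v):
    K=np.array([[im['fx'],0,im['cx']],[0,im['fy'],im['cy']],[0,0,1.]])
    p=cv2.undistortPoints(np.array([[[u,v]]],float),K,np.array([im['k1'],0,0,0.]))[0,0]
    d=im['T'][:3,:3]@np.array([p[0],p[1],1]);return im['T'][:3,3],d/np.linalg.norm(d)
def onz(im,u,v,z):
    o,d=ray(im,u,v);return o+d*(z-o[2])/d[2]
def proj(im,P):
    K=np.array([[im['fx'],0,im['cx']],[0,im['fy'],im['cy']],[0,0,1.]])
    Ti=np.linalg.inv(im['T']);q=Ti[:3,:3]@np.asarray(P,float)+Ti[:3,3]
    return cv2.projectPoints(q[None],np.zeros(3),np.zeros(3),K,np.array([im['k1'],0,0,0.]))[0][0,0]
def tri(a,b):
    A=np.zeros((3,3));y=np.zeros(3)
    for o,d in (a,b):
        M=np.eye(3)-np.outer(d,d);A+=M;y+=M@o
    return np.linalg.solve(A,y)
E
python3 - <<'E'
from h import *
for n in('scene','side','wrist'):
    im=shot(n,n+'0.png');print(n,im['fx'],im['k1'],im['T'].round(3).tolist())
s=ctrl.get_state();print(s['time'],s['position'],s['tool_rot'],s['ft_force'])
a=cv2.imread('pics/scene0.png')
E
```

```text
pics
scene 438.42151528560595 0.014005712276623172 [[-0.508, -0.607, 0.611, -0.031], [-0.861, 0.353, -0.366, 0.452], [0.006, -0.712, -0.702, 0.706], [0.0, 0.0, 0.0, 1.0]]
side 617.2847177236272 -0.16864831454316134 [[0.983, -0.11, 0.145, 0.284], [-0.182, -0.535, 0.825, -0.947], [-0.013, -0.837, -0.546, 0.854], [0.0, 0.0, 0.0, 1.0]]
wrist 336.90876575005507 -0.056391544771238554 [[1.0, -0.0, -0.002, 0.649], [-0.001, -0.969, -0.246, 0.067], [-0.001, 0.246, -0.969, 0.385], [0.0, 0.0, 0.0, 1.0]]
0.15 [ 6.49579067e-01 -4.29302388e-06  2.21702651e-01] [-2.22065616e+00 -2.22080731e+00  1.68809600e-03] [-0.63189787 -0.37376181  0.52518265]
```

View pics/scene0.png

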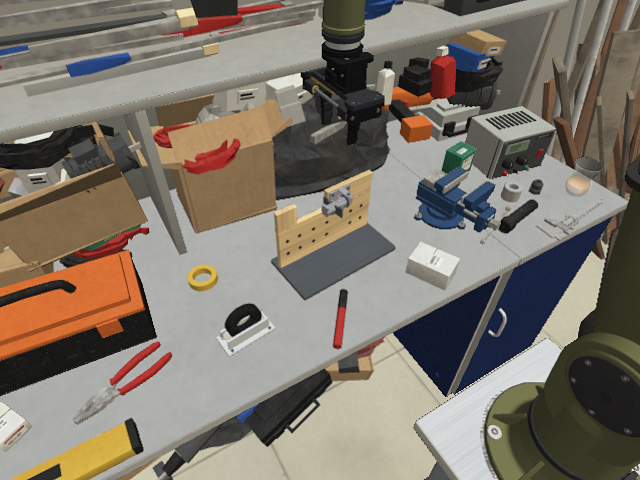

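View pics/side0.png

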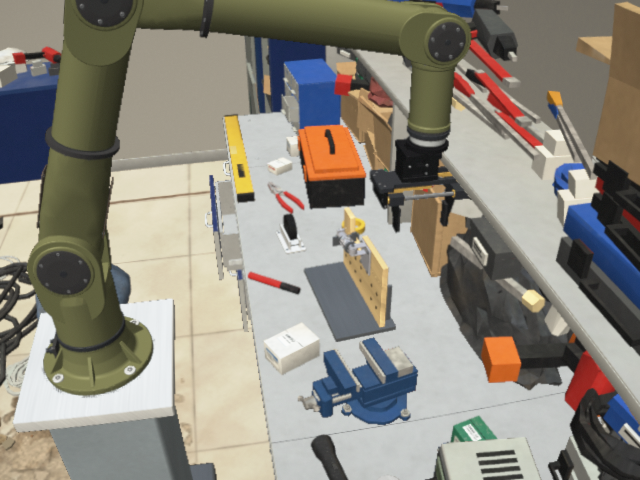

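View pics/wrist0.png

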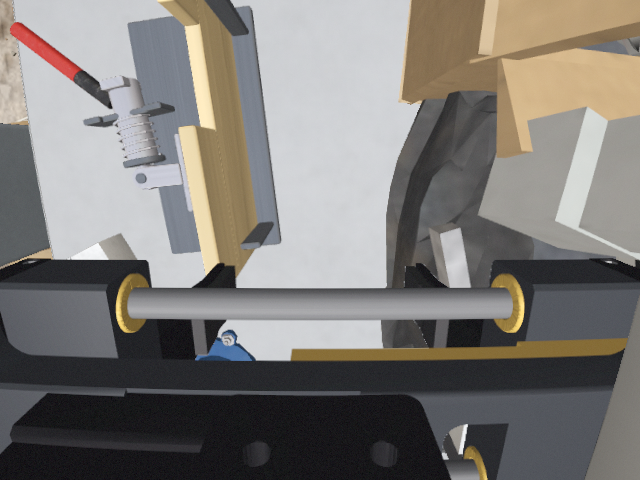

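The scene view shows the board at about (325,220) with the hook at (338,200), the roll in its rest at (243,322), the spare at (203,277), the marker at (341,318) and the carton at (433,265). In the wrist view the pin is near (141,178), the hook tip near (118,80) and the board top runs along (200,60)-(210,270). Next I'll enlarge these areas to read pixels accurately.

```bash
python3 - <<'E'
import cv2,numpy as np
def c(f,x,y,w,h,k):
    a=cv2.imread('pics/'+f)[y:y+h,x:x+w]; return cv2.resize(a,None,fx=k,fy=k,interpolation=cv2.INTER_CUBIC)
W=np.zeros((600,800,3),np.uint8)
W[:600,:400]=c('wrist0.png',70,0,200,300,2)
W[:300,400:]=c('scene0.png',210,290,80,60,5)
W[300:,400:]=c('side0.png',255,195,80,60,5)
cv2.imwrite('pics/comp.png',W)
E
```

```text
(no output)
```

View pics/comp.png

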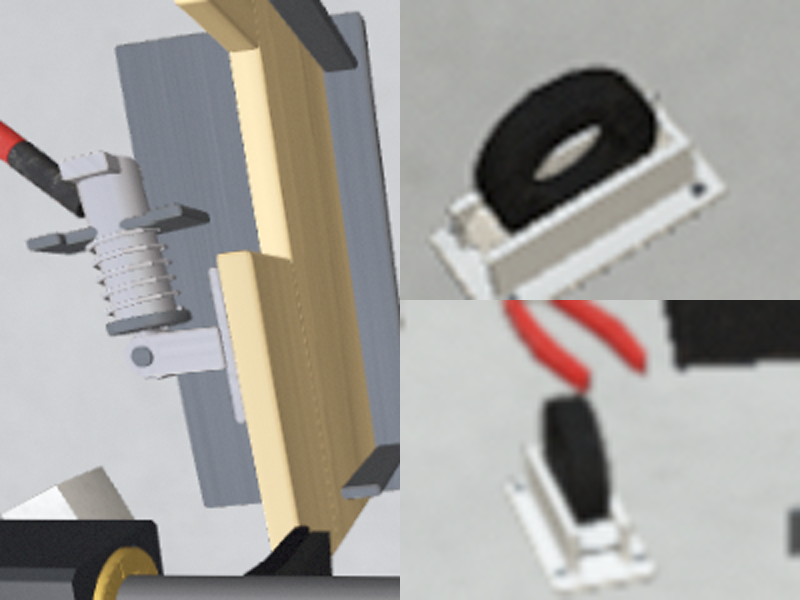

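```bash
cat > m.py <<'E'
from h import *
def comp(x,y): return 70+x/2,y/2
w=shot('wrist');s=shot('scene');d=shot('side')
a=onz(w,*comp(218,255),.16);b=onz(w,*comp(272,545),.16)
nb=onz(w,*comp(262,253),.116); nl=onz(w,*comp(232,52),.116)
print('notch corner',a,'lower',b,np.linalg.norm(a-b),'notch bottom corners',nb,nl,np.linalg.norm(nb-nl))
yl=(a-b);yl[2]=0;yl/=np.linalg.norm(yl);xi=np.array([yl[1],-yl[0],0])
print('board left dir',yl,'into',xi, 'ang',np.degrees(np.arctan2(yl[1],yl[0])))
pin=a-30e-3*yl-30e-3*xi;print('pin from board',pin)
for z in(.15,.16,.17): print('pin from view',z,onz(w,*comp(142,356),z))
for n,im,pts in(('scene',s,[(216,337),(275.6,327),(261,309),(232,350.5)]),('side',d,[(276,232),(306,250.6),(285.6,253.4)])):
    print(n,[onz(im,u,v,.003).round(4).tolist() for u,v in pts])
# roll black masks
for n,im,(x,y,ww,h) in(('scene',s,(215,295,60,45)),('side',d,(275,200,35,50))):
    m=(im['pixels'][y:y+h,x:x+ww].max(2)<75).astype(np.uint8)
    _,lab,st,_=cv2.connectedComponentsWithStats(m);k=1+st[1:,4].argmax();ys,xs=np.where(lab==k)
    j=ys==ys.min();print(n,st[k],'top px',x+xs[j].mean(),y+ys.min(),onz(im,x+xs[j].mean(),y+ys.min(),.077))
# things
for n,(u,v) in dict(carton=(433,262),mark1=(343,291),mark2=(338,346),spare=(203,277)).items(): print(n,onz(s,u,v,.01).round(3))
E
python3 m.py
```

```text
notch corner [0.55796514 0.08127336 0.16      ] lower [ 0.56773331 -0.01816136  0.16      ] 0.09991336785088184 notch bottom corners [0.55744291 0.08461946 0.116     ] [0.55106515 0.15627272 0.116     ] 0.07193653834149528
board left dir [-0.09776638  0.99520939  0.        ] into [0.99520939 0.09776638 0.        ] ang 95.61056319548219
pin from board [0.53104185 0.04848409 0.16      ]
pin from view 0.15 [0.52345577 0.04826701 0.15      ]
pin from view 0.16 [0.5288126  0.04905114 0.16      ]
pin from view 0.17 [0.53416944 0.04983527 0.17      ]
scene [[0.4589, 0.3802, 0.003], [0.4227, 0.2745, 0.003], [0.4751, 0.2804, 0.003], [0.4171, 0.3656, 0.003]]
side [[0.4108, 0.3775, 0.003], [0.4719, 0.2794, 0.003], [0.4215, 0.2775, 0.003]]
scene [ 10   9  36  33 674] top px 248.5 304 [0.44293858 0.31296036 0.077     ]
side [  9  14  13  25 227] top px 290.0 214 [0.44364012 0.33619317 0.077     ]
carton [ 0.397 -0.092  0.01 ]
mark1 [0.427 0.119 0.01 ]
mark2 [0.324 0.197 0.01 ]
spare [0.606 0.351 0.01 ]
```

```bash
python3 -m crank '[[[27,-31,0,0,0],[27,-31,0,0,0],[27,-31,0,0,0],[27,-31,0,0,0],[0,0,0,-0.096,0],[0,0,0,0,0],[0,0,0,0,0]]]' 20
python3 - <<'E'
from h import *
w=shot('wrist','w1.png')
p=np.array([.531,.0485,.15]);y=np.array([-.0958,.9954,0]);x=np.array([.9954,.0958,0])
v=w['pixels'][:,:,::-1].copy()
for q in(p,p+.064*y,p+.064*y+np.array([0,0,.014]),p+.03*y+.03*x+[0,0,.01],p+.044*y):
    u=proj(w,q);print(u);cv2.circle(v,tuple(int(i) for i in u),3,(0,0,255),-1)
cv2.imwrite('pics/w1a.png',v);print(ctrl.get_state())
E
```

```text
time: 0.88
position: [0.5263, 0.1076, 0.223]
tool_rot: [2.114, 2.322, 0.001]
ft_force: [-0.1, -0.0, 0.2]
grip_width: 0.564
grip_force: 0.0
[319.19308979 317.44422067]
[318.92260377 237.5029046 ]
[318.90813841 242.70715832]
[360.59261444 286.41055261]
[319.01053169 263.65313664]
{'time': 0.9333, 'joint_positions': array([-0.10068546,  0.08842343, -0.15858172,  1.72731536,  0.01514969,
        1.32628585, -0.17004667]), 'qd': array([ 0.00956026,  0.01428959,  0.01133905, -0.00969749, -0.00258695,
       -0.00014088,  0.0047066 ]), 'joint_torque': array([-8.16245209e-01, -3.63148248e+01, -1.13263674e+00, -3.07741785e+01,
       -1.64270201e-01,  5.23527176e-02,  3.31544084e-02]), 'position': array([0.526701  , 0.10687332, 0.22277011]), 'tool_rot': array([2.11594754e+00, 2.32077894e+00, 2.80996736e-04]), 'ft_force': array([-0.49197469, -0.00217727,  0.48041879]), 'torque': array([-0.03597889,  0.01629844,  0.00346138]), 'grip_force': 0.0, 'grip_width': 0.5386690822645189}
```

View pics/w1a.png

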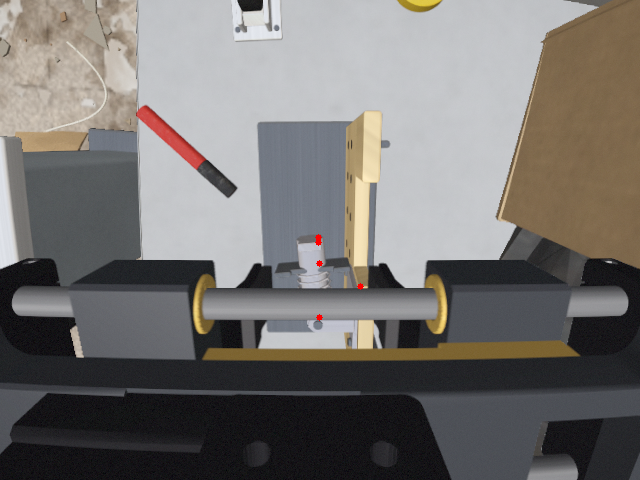

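The tip sits near (311,238) against a predicted (319,238), so the hook starts about 4–5° out. The pin at (318,325) matches the prediction. I'll shift 4 mm to the front, then go down astride the tip.

```bash
python3 -m crank '[[[1,-4,0,-0.08,0],[0,0,28,0,0],[0,0,28,0,0],[0,0,28,0,0],[0,0,0,0,0],[0,0,0,0,0]]]'
python3 - <<'E'
from h import *
d=shot('side','s2.png');s=shot('scene')
a=d['pixels'][190:310,290:430,::-1];b=s['pixels'][150:270,270:410,::-1]
cv2.imwrite('pics/c2.png',np.hstack([cv2.resize(q,(400,343),interpolation=2) for q in(a,b)]))
E
```

```text
time: 1.43
position: [0.5216, 0.1071, 0.1373]
tool_rot: [-2.02, -2.403, 0.005]
ft_force: [-0.4, 0.3, 0.6]
grip_width: 0.5
grip_force: 0.0
```

View pics/c2.png

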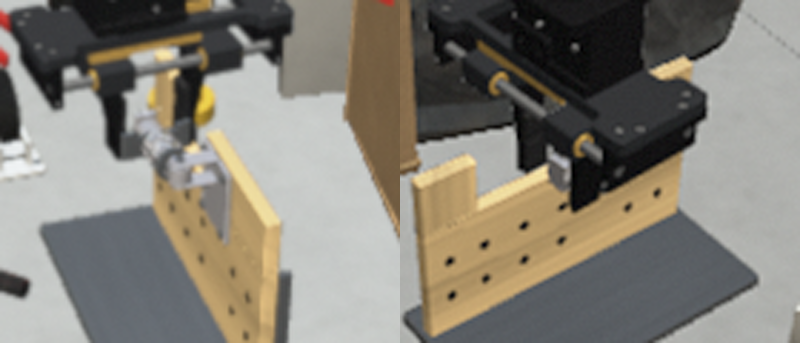

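```bash
python3 -m crank '[[[0,-2.5,0,0,0],[0,-2.5,0,0,0],[0,-1.5,0,0,0],[0,-1,0,0,0],[0,-1,0,0,0],[0,-1,0,0,0],[0,-1,0,0,0],[0,-1,0,0,0],[0,0,0,0,0]]]'
python3 -m crank '[[[-0.5,-2.36,0,-0.04,0],[-0.5,-2.36,0,-0.04,0],[-0.5,-2.36,0,-0.04,0],[-0.5,-2.36,0,-0.04,0],[-0.5,-2.36,0,-0.04,0],[-0.5,-2.36,0,-0.04,0],[-0.5,-2.36,0,-0.04,0],[-0.5,-2.36,0,-0.04,0]]]'
```

```text
time: 2.28
position: [0.5104, 0.1065, 0.1385]
tool_rot: [-2.018, -2.408, 0.0]
ft_force: [0.1, 0.2, -0.5]
grip_width: 0.499
grip_force: 0.0
time: 2.95
position: [0.4949, 0.0978, 0.1387]
tool_rot: [1.604, 2.699, 0.004]
ft_force: [3.1, 1.6, -1.8]
grip_width: 0.5
grip_force: 1.7
```

```bash
python3 -m crank '[[[-0.4,-2.4,0,-0.04,0],[-0.4,-2.4,0,-0.04,0],[-0.4,-2.4,0,-0.04,0],[-0.4,-2.4,0,-0.04,0],[-0.4,-2.4,0,-0.04,0],[-0.4,-2.4,0,-0.04,0],[-0.4,-2.4,0,-0.04,0],[-0.4,-2.4,0,-0.04,0],[-0.4,-2.4,0,-0.04,0],[-0.4,-2.4,0,-0.04,0]]]'
python3 -m crank '[[[-0.4,-2.4,0,-0.04,0],[-0.4,-2.4,0,-0.04,0],[-0.4,-2.4,0,-0.04,0],[-0.4,-2.4,0,-0.04,0],[-0.4,-2.4,0,-0.04,0],[-0.4,-2.4,0,-0.04,0],[-0.4,-2.4,0,-0.04,0],[-0.4,-2.4,0,-0.04,0],[-0.4,-2.4,0,-0.04,0],[-0.4,-2.4,0,-0.04,0]]]'
```

```text
time: 3.78
position: [0.4786, 0.08, 0.1386]
tool_rot: [1.036, 2.965, 0.003]
ft_force: [2.4, 2.6, -1.4]
grip_width: 0.5
grip_force: 1.7
time: 4.62
position: [0.4706, 0.0573, 0.1386]
tool_rot: [0.426, 3.111, 0.003]
ft_force: [1.7, 2.4, -0.7]
grip_width: 0.5
grip_force: 1.6
```

```bash
python3 -m crank '[[[-0.4,-2.4,0,-0.04,0],[-0.4,-2.4,0,-0.04,0],[-0.4,-2.4,0,-0.04,0],[-0.4,-2.4,0,-0.04,0],[-0.4,-2.4,0,-0.04,0],[-0.4,-2.4,0,-0.04,0],[-0.4,-2.4,0,-0.04,0],[-0.2,-1.2,0,-0.02,0]]]'
python3 -m crank '[[[-0.1,-0.6,0,-0.01,0],[-0.1,-0.6,0,-0.01,0],[-0.1,-0.6,0,-0.01,0],[-0.1,-0.6,0,-0.01,0],[0,0,0,0,0]]]'
```

```text
time: 5.28
position: [0.4708, 0.0389, 0.1386]
tool_rot: [-0.043, 3.14, 0.002]
ft_force: [1.2, 2.6, -0.6]
grip_width: 0.503
grip_force: 1.5
time: 5.7
position: [0.4711, 0.0355, 0.1386]
tool_rot: [-0.103, 3.14, 0.0]
ft_force: [1.2, 3.9, -1.3]
grip_width: 0.505
grip_force: 1.5
```

```bash
python3 -m crank '[[[-0.1,-0.6,0,-0.01,0],[-0.1,-0.6,0,-0.01,0],[-0.1,-0.6,0,-0.01,0],[0,0,0,0,0]]]'
python3 -m crank '[[[-0.1,-0.6,0,-0.01,0],[-0.1,-0.6,0,-0.01,0],[0,0,0,0,0]]]'
```

```text
time: 6.03
position: [0.4714, 0.0336, 0.1386]
tool_rot: [-0.15, 3.138, -0.0]
ft_force: [0.5, 2.5, -1.0]
grip_width: 0.496
grip_force: 1.3
time: 6.28
position: [0.4717, 0.0324, 0.1386]
tool_rot: [-0.182, 3.136, -0.0]
ft_force: [1.8, 2.9, -0.2]
grip_width: 0.501
grip_force: 1.3
```

```bash
python3 -m crank '[[[0,-0.6,0,-0.01,0],[0,-0.6,0,-0.01,0],[0,0,0,0,0]]]'
python3 -m crank '[[[0,-0.6,0,0,0],[0,-0.6,0,0,0],[0,0,0,0,0]]]'
python3 -m crank '[[[0,-0.6,0,0,0],[0,-0.6,0,0,0],[0,0,0,0,0]]]'
```

```text
time: 6.53
position: [0.4719, 0.0315, 0.1387]
tool_rot: [-0.213, 3.134, 0.0]
ft_force: [1.1, 4.2, -1.0]
grip_width: 0.497
grip_force: 1.7
time: 6.78
position: [0.472, 0.0314, 0.1386]
tool_rot: [-0.213, 3.134, 0.003]
ft_force: [1.8, 5.7, -0.3]
grip_width: 0.5
grip_force: 2.8
time: 7.03
position: [0.472, 0.0313, 0.1386]
tool_rot: [-0.214, 3.134, 0.005]
ft_force: [0.6, 8.5, 0.0]
grip_width: 0.501
grip_force: 3.9
```

The hook is at its stop: the position has stalled and the force has risen to 8.5 N. I'll back off and lift.

```bash
python3 -m crank '[[[0,3,0,0,0],[0,3,0,0,0],[0,3,0,0,0],[0,0,-10,0,0],[0,0,-25,0,0],[0,0,-35,0,0],[0,0,-35,0,0],[0,0,0,0,0]]]'
python3 - <<'E'
from h import *
w=shot('wrist','w3.png')
p=np.array([.531,.0485,.15]);y=np.array([-.9954,-.0958,0])
for z in(.15,.16): print(proj(w,[*p[:2],z]))
print(proj(w,p+.064*y),proj(w,p+.064*y+[0,0,.014]))
E
```

```text
time: 7.7
position: [0.4745, 0.0376, 0.2515]
tool_rot: [-0.21, 3.122, -0.001]
ft_force: [0.1, -0.8, 0.2]
grip_width: 0.5
grip_force: 0.0
[323.80644128 298.33358016]
[323.93684353 303.64190659]
[327.08420392 225.6028413 ] [327.45567794 229.8515627 ]
```

View pics/w3.png

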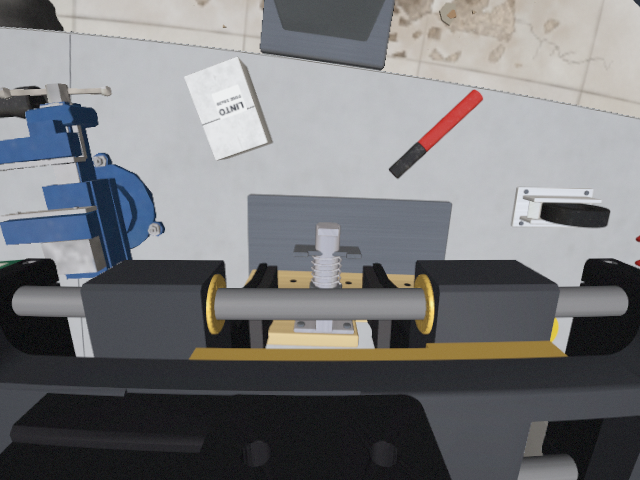

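The wrist view confirms the hook stands straight out, tip at about (327,226), as predicted within 1–2 mm. The roll is visible at (575,213). I'll move over to the roll.

```bash
python3 -m crank '[[[0,0,0,0.123,0],[0,0,0,0.123,0],[0,0,0,0.123,0],[0,0,0,0.123,0],[0,0,0,0.123,0],[0,0,0,0.123,0],[0,0,0,0.123,0],[0,0,0,0.123,0],[0,0,0,0.123,0],[0,0,0,0.123,0]]]'
python3 -m crank '[[[0,0,0,0.123,0],[0,0,0,0.123,0],[0,0,0,0.123,0],[37,0,0,0,0],[37,0,0,0,0],[37,0,0,0,0],[37,0,0,0,0],[37,0,0,0,0],[37,0,0,0,0],[37,0,0,0,0]]]'
python3 -m crank '[[[0,0,0,0,0],[0,0,0,0,0],[0,0,0,0,0],[0,0,0,0,0]]]'
python3 - <<'E'
from h import *
w=shot('wrist','w4.png')
g=w['pixels']
c=proj(w,[.441,.328,.077]);print('pred',c)
m=(g.max(2)<70).astype(np.uint8);m[255:]=0
n,lab,st,ce=cv2.connectedComponentsWithStats(m)
for i in range(1,n):
    if st[i,4]>150:
        ys,xs=np.where(lab==i);r=cv2.minAreaRect(np.c_[xs,ys].astype(np.float32));print(st[i],ce[i],r)
cv2.imwrite('pics/w4c.png',g[0:300,160:480,::-1].repeat(2,0).repeat(2,1))
E
```

```text
time: 8.58
position: [0.4702, 0.0373, 0.2428]
tool_rot: [-1.643, -2.676, 0.003]
ft_force: [-0.1, 0.2, 0.6]
grip_width: 0.501
grip_force: 0.0
time: 9.42
position: [0.4426, 0.2961, 0.243]
tool_rot: [2.1, 2.336, -0.002]
ft_force: [0.7, -0.4, 0.7]
grip_width: 0.5
grip_force: 0.0
time: 9.75
position: [0.4438, 0.2935, 0.2431]
tool_rot: [2.102, 2.334, -0.002]
ft_force: [0.7, 0.5, -0.8]
grip_width: 0.499
grip_force: 0.0
pred [321.15049759 183.25079751]
[ 402    0  176   79 4857] [473.97858761  48.59728227] ((490.91021728515625, 42.661773681640625), (176.0343475341797, 54.56709289550781), 12.578935623168945)
[ 593    0   47   91 1543] [614.6992871   36.89695399] ((612.349609375, 44.00851821899414), (28.891578674316406, 98.91046142578125), 15.195249557495117)
[ 310  147   19   64 1080] [319.30462963 178.10555556] ((319.3165283203125, 178.39401245117188), (63.17007827758789, 17.382183074951172), 88.40885925292969)
[128 189  85   9 151] [168.1589404  192.43708609] ((170.05735778808594, 192.3688507080078), (84.37931823730469, 2.3539297580718994), 5.19442892074585)
```

View pics/w4c.png

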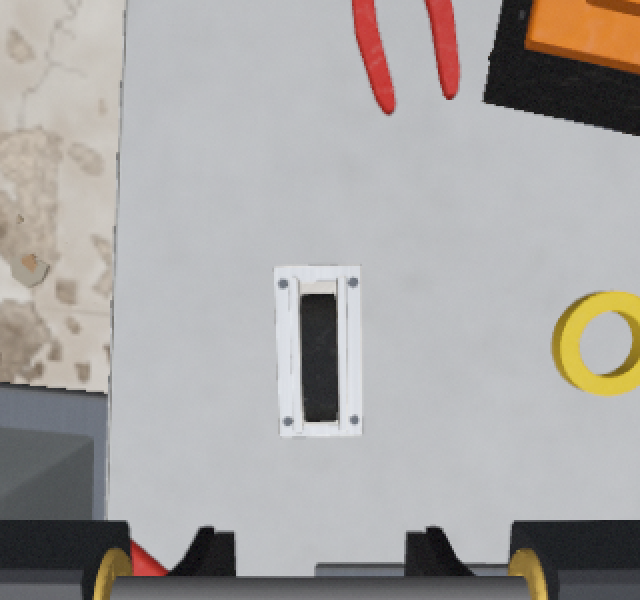

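The roll is seen end-on at full-image centre (319,178), square to the fingers within about 1.6°. The rest outlines it and the spare is clear at (470,172).

```bash
python3 - <<'E'
from h import *
w=shot('wrist')
for z in(.043,.077): print(z,[onz(w,*q,z).round(4).tolist() for q in((319.3,178.4),(319.5,147),(319,211))])
s=ctrl.get_state();T=R.from_rotvec(s['tool_rot']).as_matrix();d=onz(w,319.3,178.6,.05)-s['position'];print(s['position'],T.T@d*1000)
E
```

```text
0.043 [[0.4391, 0.3297, 0.043], [0.436, 0.3622, 0.043], [0.4425, 0.2945, 0.043]]
0.077 [[0.4389, 0.3325, 0.077], [0.436, 0.362, 0.077], [0.4419, 0.3006, 0.077]]
[0.44389044 0.29368481 0.24343184] [ 36.84145306  -0.97122165 193.39904442]
```

```bash
python3 -m crank '[[[35.3,-1,0,0,1],[0,0,0,-0.028,1],[0,0,35,0,1],[0,0,35,0,1],[0,0,35,0,1],[0,0,35,0,1],[0,0,18,0,1],[0,0,0,0,1],[0,0,0,0,1]]]' 20
python3 -m crank '[[[0,0,1,0,1],[0,0,1,0,1],[0,0,1,0,1],[0,0,0,0,1]]]'
python3 -m crank '[[[0,0,1,0,1],[0,0,1,0,1],[0,0,0,0,1]]]'
```

```text
time: 10.6
position: [0.4385, 0.3293, 0.0852]
tool_rot: [-2.068, -2.365, 0.003]
ft_force: [0.6, 0.5, 0.2]
grip_width: 0.012
grip_force: 0.0
time: 10.93
position: [0.4392, 0.3308, 0.0837]
tool_rot: [2.066, 2.365, 0.003]
ft_force: [-0.2, 0.1, -0.5]
grip_width: 0.006
grip_force: 0.0
time: 11.18
position: [0.4385, 0.3304, 0.0805]
tool_rot: [2.066, 2.366, -0.0]
ft_force: [-0.2, -0.7, 0.4]
grip_width: 0.005
grip_force: 0.0
```

```bash
python3 -m crank '[[[0,0,1,0,1],[0,0,1,0,1],[0,0,0,0,1]]]'
python3 -m crank '[[[0,0,1,0,1],[0,0,0,0,1]]]'
python3 -m crank '[[[0,0,1,0,1],[0,0,0,0,1]]]'
```

```text
time: 11.43
position: [0.4383, 0.3303, 0.0783]
tool_rot: [-2.066, -2.366, 0.001]
ft_force: [0.2, 0.3, -0.6]
grip_width: 0.004
grip_force: 0.0
time: 11.6
position: [0.4384, 0.3303, 0.0773]
tool_rot: [2.066, 2.366, -0.0]
ft_force: [-0.9, 0.0, 0.1]
grip_width: 0.004
grip_force: 0.0
time: 11.77
position: [0.4385, 0.3304, 0.0764]
tool_rot: [2.066, 2.366, -0.0]
ft_force: [0.7, 0.6, -0.1]
grip_width: 0.007
grip_force: 0.1
```

```bash
python3 -m crank '[[[0,0,0.7,0,1],[0,0,0,0,1]]]'
python3 -m crank '[[[0,0,0.7,0,1],[0,0,0,0,1]]]'
python3 -m crank '[[[0,0,0.7,0,1],[0,0,0,0,1]]]'
```

```text
time: 11.93
position: [0.4389, 0.3305, 0.0763]
tool_rot: [2.066, 2.366, 0.001]
ft_force: [-0.9, -1.2, 1.7]
grip_width: 0.005
grip_force: 1.0
time: 12.1
position: [0.4393, 0.3305, 0.0761]
tool_rot: [2.066, 2.365, 0.002]
ft_force: [0.1, -1.4, 6.1]
grip_width: 0.002
grip_force: 2.9
time: 12.27
position: [0.4397, 0.3306, 0.0761]
tool_rot: [2.066, 2.365, 0.003]
ft_force: [-1.2, -1.3, 9.6]
grip_width: 0.008
grip_force: 4.4
```

```bash
python3 -m crank '[[[0,0,-12,0,1],[-1.5,0,0,0,0],[0,0,0,0,0],[0,0,0,0,0],[0,0,0,0,0],[0,0,0,0,0],[0,0,10,0,0],[0,0,8.3,0,0],[0,0,0,0,0],[0,0,0,0,0]]]' 20
python3 -m crank '[[[0,0,0,0,1],[0,0,0,0,1],[0,0,0,0,1],[0,0,0,0,1],[0,0,0,0,1],[0,0,0,0,1],[0,0,0,0,1],[0,0,0,0,1]]]' 15
python3 -m crank '[[[0,0,0,0,1],[0,0,0,0,1],[0,0,0,0,1],[0,0,0,0,1]]]' 50
```

```text
time: 13.1
position: [0.4379, 0.3284, 0.0668]
tool_rot: [-2.066, -2.366, 0.004]
ft_force: [-0.2, 0.7, -0.5]
grip_width: 0.487
grip_force: 0.0
time: 13.77
position: [0.4389, 0.329, 0.0684]
tool_rot: [2.066, 2.366, 0.001]
ft_force: [0.4, 0.2, 0.7]
grip_width: 0.204
grip_force: 15.0
time: 14.1
position: [0.4389, 0.329, 0.0683]
tool_rot: [2.066, 2.366, 0.001]
ft_force: [0.8, -0.5, 1.3]
grip_width: 0.197
grip_force: 50.0
```

```bash
python3 -m crank '[[[0,0,-10,0,1],[0,0,-20,0,1],[0,0,-30,0,1],[0,0,-30,0,1],[0,0,-30,0,1],[0,0,-30,0,1],[0,0,-20,0,1],[0,0,-12,0.038,1],[0,0,0,0,1]]]' 50
python3 -m crank '[[[-18,-1.4,0,0,1],[-32,-2.6,0,0,1],[-32,-2.6,0,0,1],[-32,-2.6,0,0,1],[-32,-2.6,0,0,1],[-32,-2.6,0,0,1],[-32,-2.6,0,0,1],[-32,-2.6,0,0,1],[-28,-2.2,0,0,1],[-18,-1.4,0,0,1]]]'
python3 -m crank '[[[0,0,0,0,1],[0,0,0,0,1],[0,0,0,0,1],[0,0,0,0,1]]]'
python3 - <<'E'
from h import *
print(ctrl.get_state()['position'])
w=shot('wrist','w5.png');d=shot('side','s5.png')
a=w['pixels'][100:400,160:480,::-1];b=d['pixels'][150:300,260:420,::-1]
cv2.imwrite('pics/c5.png',np.hstack([cv2.resize(q,(400,375),interpolation=2) for q in(a,b)]))
p=np.array([.531,.0485,.15]);y=np.array([-.9954,-.0958,0])
for im,o,k in((w,(160,100),1.25),(d,(260,150),2.5)):
  for q in(p,p+.064*y,p+.064*y+[0,0,.014]): print((proj(im,q)-o)*k)
E
```

```text
time: 14.85
position: [0.4397, 0.33, 0.2539]
tool_rot: [2.111, 2.324, 0.009]
ft_force: [0.4, 0.9, -0.7]
grip_width: 0.196
grip_force: 50.0
time: 15.68
position: [0.4425, 0.0365, 0.2491]
tool_rot: [-2.114, -2.323, 0.003]
ft_force: [-0.3, -0.2, -0.1]
grip_width: 0.193
grip_force: 50.0
time: 16.02
position: [0.4432, 0.0414, 0.2497]
tool_rot: [-2.108, -2.329, 0.001]
ft_force: [-0.8, 0.6, -0.3]
grip_width: 0.195
grip_force: 50.0
[0.44316824 0.04141438 0.24973551]
[336.29155043 171.01732807]
[237.88460476 170.72810466]
[239.88376601 176.45446528]
[231.05414526 251.68177656]
[154.75114387 265.07892085]
[154.5932998  250.55855957]
```

View pics/c5.png

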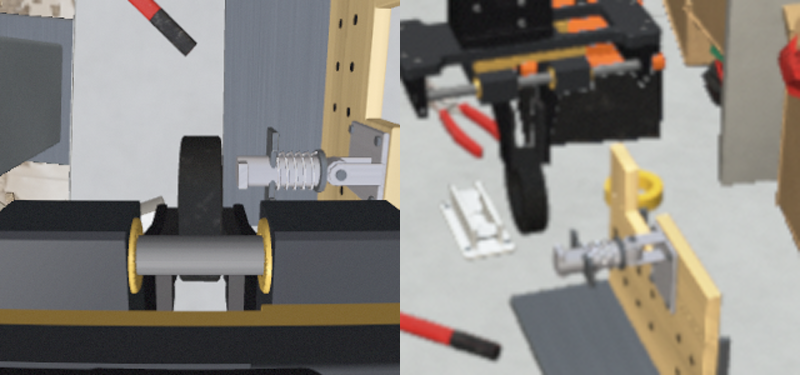

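Nib front at (238,172) and pin at (340,172) in the composite agree with the prediction, and the roll is held square, aligned in front of the peg. Now I'll lower to crossing height and approach.

```bash
python3 -m crank '[[[-1.2,0,10,0,1],[0,0,20,0,1],[0,0,22,0,1],[0,0,14,0,1],[0,0,6,0,1],[0,0,0,0,1],[0,0,0,0,1]]]'
python3 -m crank '[[[0,4,0,0,1],[0,4,0,0,1],[0,4,0,0,1],[0,4,0,0,1],[0,4,0,0,1],[0,3,0,0,1],[0,3,0,0,1],[0,2,0,0,1],[0,0,0,0,1],[0,0,0,0,1]]]'
```

```text
time: 16.7
position: [0.4437, 0.039, 0.1782]
tool_rot: [2.111, 2.327, -0.0]
ft_force: [-0.3, 0.6, 0.1]
grip_width: 0.191
grip_force: 50.0
time: 17.53
position: [0.4715, 0.0415, 0.1781]
tool_rot: [-2.111, -2.326, 0.0]
ft_force: [-0.5, 0.1, 0.2]
grip_width: 0.196
grip_force: 50.0
```

```bash
python3 -m crank '[[[0,1.5,0,0,1],[0,1.5,0,0,1],[0,1.5,0,0,1],[0,1.5,0,0,1],[0,1,0,0,1],[0,1,0,0,1],[0,0,0,0,1]]]' 60
python3 -m crank '[[[0,1,0,0,1],[0,1,0,0,1],[0,1,0,0,1],[0,0,0,0,1]]]'
python3 -m crank '[[[0,1,0,0,1],[0,1,0,0,1],[0,0,0,0,1]]]'
```

```text
time: 18.12
position: [0.4792, 0.0423, 0.178]
tool_rot: [-2.111, -2.326, 0.001]
ft_force: [-1.0, 0.2, -0.1]
grip_width: 0.19
grip_force: 60.0
time: 18.45
position: [0.4823, 0.0426, 0.178]
tool_rot: [-2.111, -2.326, 0.001]
ft_force: [-2.1, -1.6, 0.4]
grip_width: 0.194
grip_force: 60.0
time: 18.7
position: [0.4843, 0.0428, 0.178]
tool_rot: [-2.111, -2.326, 0.001]
ft_force: [-2.9, -0.7, 0.6]
grip_width: 0.198
grip_force: 60.0
```

```bash
python3 -m crank '[[[0,1,0,0,1],[0,1,0,0,1],[0,0,0,0,1]]]'
python3 -m crank '[[[0,0.7,0,0,1],[0,0.7,0,0,1],[0,0,0,0,1]]]'
```

```text
time: 18.95
position: [0.4863, 0.043, 0.178]
tool_rot: [-2.111, -2.326, 0.001]
ft_force: [-3.8, -0.4, 0.6]
grip_width: 0.192
grip_force: 60.0
time: 19.2
position: [0.4868, 0.043, 0.178]
tool_rot: [-2.11, -2.325, 0.003]
ft_force: [-6.5, -0.6, 1.6]
grip_width: 0.195
grip_force: 60.0
```

```bash
python3 -m crank '[[[0,0.5,0,0,1],[0,0,0,0,1],[0,0,0,0,1]]]'
python3 -m crank '[[[0,0,1,0,1],[0,0,1,0,1],[0,0,1,0,1],[0,0,0,0,1]]]'
python3 -m crank '[[[0,0,1,0,1],[0,0,1,0,1],[0,0,1,0,1],[0,0,0,0,1]]]'
```

```text
time: 19.45
position: [0.4869, 0.043, 0.178]
tool_rot: [-2.11, -2.325, 0.004]
ft_force: [-7.2, -1.6, 2.6]
grip_width: 0.192
grip_force: 60.0
time: 19.78
position: [0.4868, 0.0432, 0.1748]
tool_rot: [-2.109, -2.325, 0.004]
ft_force: [-7.1, -1.0, 2.0]
grip_width: 0.187
grip_force: 60.0
time: 20.12
position: [0.4868, 0.0432, 0.1717]
tool_rot: [-2.109, -2.325, 0.004]
ft_force: [-6.7, -1.3, 1.9]
grip_width: 0.194
grip_force: 60.0
```

```bash
python3 -m crank '[[[0,0,1,0,1],[0,0,1,0,1],[0,0,0,0,1]]]'
python3 -m crank '[[[0,0,0.7,0,1],[0,0,0.7,0,1],[0,0,0,0,1]]]'
python3 -m crank '[[[0,0,0.7,0,1],[0,0,0,0,1]]]'
```

```text
time: 20.37
position: [0.4868, 0.0433, 0.1696]
tool_rot: [-2.109, -2.325, 0.004]
ft_force: [-6.9, 0.3, 1.9]
grip_width: 0.193
grip_force: 60.0
time: 20.62
position: [0.4868, 0.0432, 0.1686]
tool_rot: [-2.109, -2.325, 0.004]
ft_force: [-7.4, -1.0, 3.9]
grip_width: 0.195
grip_force: 60.0
time: 20.78
position: [0.4868, 0.0433, 0.1685]
tool_rot: [-2.109, -2.325, 0.004]
ft_force: [-8.5, -1.8, 6.8]
grip_width: 0.192
grip_force: 60.0
```

Seated, with the vertical force rising at 7.5 mm below the axis. I'll ease the roll forward towards the nib with the plate following, then release.

```bash
python3 -m crank '[[[0,-1,-0.5,0,1],[0,-1,0,0,1],[0,-1,0,0,1],[0,-1,0,0,1],[0,-1,0,0,1],[0,0,0,0,1]]]' 20
python3 -m crank '[[[0,-0.4,0,0,1],[0,0,0,0,1],[0,0,0,0,1]]]' 10
```

```text
time: 21.28
position: [0.4834, 0.0428, 0.1686]
tool_rot: [2.111, 2.326, 0.001]
ft_force: [-3.2, 0.4, -0.0]
grip_width: 0.205
grip_force: 20.0
time: 21.53
position: [0.4831, 0.0429, 0.1686]
tool_rot: [2.111, 2.327, 0.001]
ft_force: [-2.1, 0.4, 0.2]
grip_width: 0.199
grip_force: 10.0
```

```bash
python3 -m crank '[[[0,-0.5,0,0,1],[0,-0.4,0,0,1],[0,0,0,0,1],[0,0,0,0,0.5],[0,0,0,0,0.4],[0,0,0,0,0.33],[0,0,0,0,0.33],[0,0,0,0,0.33],[0,0,0,0,0.33]]]' 5
python3 - <<'E'
from h import *
w=shot('wrist','w6.png');d=shot('side','s6.png');s=shot('scene')
a=w['pixels'][100:340,240:480,::-1];b=d['pixels'][170:290,300:420,::-1];c=s['pixels'][150:250,285:385,::-1]
cv2.imwrite('pics/c6.png',np.hstack([cv2.resize(q,(266,266),interpolation=2) for q in(a,b,c)]))
E
```

```text
time: 22.28
position: [0.4823, 0.0425, 0.1687]
tool_rot: [2.111, 2.326, 0.0]
ft_force: [-0.1, 0.4, 0.7]
grip_width: 0.329
grip_force: 0.0
```

View pics/c6.png

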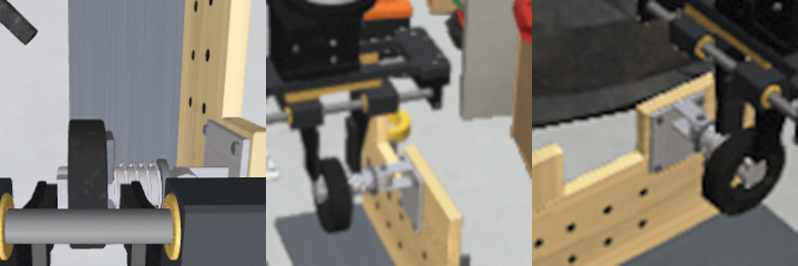

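The roll hangs square on the peg behind the nib with the fingers clear of it on both sides. I'll lift away.

```bash
python3 -m crank '[[[0,0,-4,0,0.33],[0,0,-8,0,0.33],[0,0,-20,0,0.33],[0,0,-30,0,0.33],[0,0,-30,0,0.33],[0,0,0,0,0.33],[0,0,0,0,0.33],[0,0,0,0,0.33]]]'
python3 - <<'E'
from h import *
w=shot('wrist');d=shot('side');s=shot('scene')
a=w['pixels'][100:340,240:480,::-1];b=d['pixels'][170:290,300:420,::-1];c=s['pixels'][150:250,285:385,::-1]
cv2.imwrite('pics/c7.png',np.hstack([cv2.resize(q,(266,266),interpolation=2) for q in(a,b,c)]))
p=np.array([.531,.0485,.15]);y=np.array([-.9954,-.0958,0])
print((proj(w,p+.064*y+[0,0,.014])-(240,100))*1.108,(proj(w,p+.048*y+[0,0,.026])-(240,100))*1.108)
E
```

```text
time: 23.1
position: [0.482, 0.0426, 0.2608]
tool_rot: [2.111, 2.326, 0.0]
ft_force: [-0.2, 0.0, -0.2]
grip_width: 0.333
grip_force: 0.0
[ 68.55016794 148.70614273] [ 90.95144697 152.9807369 ]
```

View pics/c7.png

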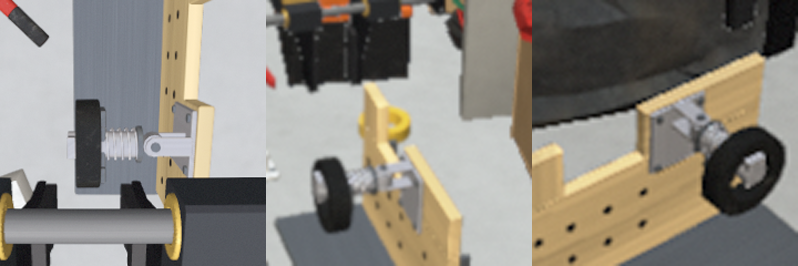

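The roll hangs free on the peg between plate and nib, square to it (first panel, nib at about (69,145) and roll at (88,143)). The hook is straight out and the robot is clear.

```bash
python3 -c "
from bench import job
print(job.close_job())"
```

```text
the job is handed in; nothing more can be done
None
```

The hook is swung out to its stop, the tape roll hangs on the peg between the spring plate and the nib, and the job was handed in at about 23 s of robot time; no verdict came back.

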